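# Load the stone setter's caddy

## Task

Gather the four white pots of stones into the wooden caddy, each standing upright on the floor of the bay whose colour matches its lid. Set them down rather than dropping them, do not knock any over, and leave the two black wax pots where they stand, although their lids match too.

Things in the scene. Friction and masses are not known exactly. Their poses are not given: they have to be found in the camera images.
- stones_red: Round screw-top pot of stones: WHITE body, red lid with a WHITE round spot in its middle. Upright cylinder, 42 mm diameter, 50 mm tall (51 with the spot), about 80 g, loose. The six pots start on the bench scattered along world y, with 36 mm or more free on both y sides of each; towards x the caddy may be 10 mm away. Origin: centre of its underside; z up; yaw means nothing.
- stones_blue: Round screw-top pot of stones: WHITE body, blue lid with a WHITE round spot in its middle. Upright cylinder, 42 mm diameter, 50 mm tall (51 with the spot), about 80 g, loose. The six pots start on the bench scattered along world y, with 36 mm or more free on both y sides of each; towards x the caddy may be 10 mm away. Origin: centre of its underside; z up; yaw means nothing.
- stones_green: Round screw-top pot of stones: WHITE body, green lid with a WHITE round spot in its middle. Upright cylinder, 42 mm diameter, 50 mm tall (51 with the spot), about 80 g, loose. The six pots start on the bench scattered along world y, with 36 mm or more free on both y sides of each; towards x the caddy may be 10 mm away. Origin: centre of its underside; z up; yaw means nothing.
- stones_yellow: Round screw-top pot of stones: WHITE body, yellow lid with a WHITE round spot in its middle. Upright cylinder, 42 mm diameter, 50 mm tall (51 with the spot), about 80 g, loose. The six pots start on the bench scattered along world y, with 36 mm or more free on both y sides of each; towards x the caddy may be 10 mm away. Origin: centre of its underside; z up; yaw means nothing.
- wax_red: Look-alike that stays: pot of wax with a BLACK body, red lid with a BLACK round spot. Same size and weight as a stones pot (42 mm diameter, 50 mm tall). Loose, standing among the others. Origin: centre of its underside; z up.
- wax_blue: Look-alike that stays: pot of wax with a BLACK body, blue lid with a BLACK round spot. Same size and weight as a stones pot (42 mm diameter, 50 mm tall). Loose, standing among the others. Origin: centre of its underside; z up.
- bay_red: Red bay of the fixed wooden caddy: red plate 58 x 58 x 2 mm, the bay's floor. Origin: centre of its underside, 6 mm above the bench; a pot stands on its top, at 8 mm. Bay 60 x 60 mm inside, walls 4 mm thick, tops 22 mm above the bench. The caddy (68 x 260 mm) has its four bays in a row, 64 mm apart along the plate's y axis, colours in any order; x runs across the row.
- bay_blue: Blue bay of the fixed wooden caddy: blue plate 58 x 58 x 2 mm, the bay's floor. Origin: centre of its underside, 6 mm above the bench; a pot stands on its top, at 8 mm. Bay 60 x 60 mm inside, walls 4 mm thick, tops 22 mm above the bench. The caddy (68 x 260 mm) has its four bays in a row, 64 mm apart along the plate's y axis, colours in any order; x runs across the row.
- bay_green: Green bay of the fixed wooden caddy: green plate 58 x 58 x 2 mm, the bay's floor. Origin: centre of its underside, 6 mm above the bench; a pot stands on its top, at 8 mm. Bay 60 x 60 mm inside, walls 4 mm thick, tops 22 mm above the bench. The caddy (68 x 260 mm) has its four bays in a row, 64 mm apart along the plate's y axis, colours in any order; x runs across the row.
- bay_yellow: Yellow bay of the fixed wooden caddy: yellow plate 58 x 58 x 2 mm, the bay's floor. Origin: centre of its underside, 6 mm above the bench; a pot stands on its top, at 8 mm. Bay 60 x 60 mm inside, walls 4 mm thick, tops 22 mm above the bench. The caddy (68 x 260 mm) has its four bays in a row, 64 mm apart along the plate's y axis, colours in any order; x runs across the row.

How it is judged:
At the end, for the whole second after the job is handed in: Each white stones pot stands in the bay of its lid's colour: within 16 mm of the plate's centre, its underside on the plate (origin -2 to 6 mm above the plate's origin), within 0.12 rad of upright, at rest and let go; both black wax pots stand upright within 20 mm of where they started (horizontal distance between stones_red and bay_red below 0.016 m and z of stones_red in the frame of bay_red between -0.002 and 0.006 m and angle between each of stones_red, stones_blue, stones_green, stones_yellow, wax_red, wax_blue's own z axis and vertical below 0.12 rad and linear speed of each of stones_red, stones_blue, stones_green, stones_yellow below 0.02 m/s and horizontal distance between stones_blue and bay_blue below 0.016 m and z of stones_blue in the frame of bay_blue between -0.002 and 0.006 m and horizontal distance between stones_green and bay_green below 0.016 m and z of stones_green in the frame of bay_green between -0.002 and 0.006 m and horizontal distance between stones_yellow and bay_yellow below 0.016 m and z of stones_yellow in the frame of bay_yellow between -0.002 and 0.006 m and distance of each of wax_red, wax_blue from where it was at the start of the episode below 0.02 m); the robot touches nothing.
It fails at once if a black wax pot is shifted by more than 20 mm or tipped (distance of any of wax_red, wax_blue from where it was at the start of the episode above 0.02 m or angle between any of wax_red, wax_blue's own z axis and vertical above 0.5 rad).
It fails at once if a stones pot is dropped (falls free by more than about 4 cm) or thrown ((linear speed of stones_red above 0.9 m/s and contact force between the fingers and stones_red below 0.01 N) or (linear speed of stones_blue above 0.9 m/s and contact force between the fingers and stones_blue below 0.01 N) or (linear speed of stones_green above 0.9 m/s and contact force between the fingers and stones_green below 0.01 N) or (linear speed of stones_yellow above 0.9 m/s and contact force between the fingers and stones_yellow below 0.01 N)).
It fails at once if a stones pot is knocked over (angle between any of stones_red, stones_blue, stones_green, stones_yellow's own z axis and vertical above 1.2 rad).
It also fails if it takes over 96 s, if anything falls off the work surface, if the arm or the gripper's body presses on something with over 40 N, if the wrist force passes 120 N, or if a joint passes its speed limit or range.

## Robot

A 6-joint arm with a two-finger parallel gripper is mounted at the origin on the work surface. World frame = base frame: x ahead of the robot, y to its left, z up, the work surface at z = 0. Lengths are in m, angles in rad, forces in N, time in s.
With the tool pointing down it reaches from about 0.35 to 0.775 m from the base axis. Payload 7.3 kg.
Tool frame: the origin (TCP) lies at the centre of the arm's flange, where the gripper is bolted on; the fingertips stand 178 mm ahead of it and the grasp point (between the pads) lies 159 mm ahead of it (tip_extent is the distance from the TCP to the fingertips, in m); z points along the fingers, y is the line along which they close (so a half turn about z gives the same grasp; the last joint's range is limited). The gripper opens to 92 mm and grips with 3 to 60 N. Pads are 19 mm wide; open, the fingers measure 130 mm over their backs; the gripper's body (75 mm by 190 mm) begins 47 mm behind the grasp point.
Start: joints at [1.172, 0.342, 1.524, -0, 1.275, -0.146], TCP at [0.131, 0.508, 0.405] pointing down, gripper open.
Joint ranges: [-2.53, 2.53], [-0.77, 2.02], [0.04, 2.7], [-1, 4.14], [0.28, 2.66], [-3.11, 3.11]. Speed limits (rad/s): [2.57, 2.57, 3.14, 3.14, 3.14, 3.14].

## Interface

Orientations are given as [roll, pitch, yaw] about the fixed x, y, z axes, in that order (R = Rz(yaw) Ry(pitch) Rx(roll)).
In Python, from cell import * gives the robot as it stands.
- The arm moves only by the tool arm_command, never from a script. Its arguments are lists of equal length, an entry for each row: "xyz": the shift along the world's x, y, z in mm, a list of three; "spin": the turn about the world's z in degrees. In form: {"xyz": [[tx, ty, tz], ...], "spin": [spin, ...]}. A call has 1 to 20 rows; each row shifts and turns the commanded pose from where the row before left it; what a row does not reach is not made up. A row lasts 1/10 s, in which the tool goes at most 50 mm and 8.59 degrees, less where a joint would pass 70% of its speed; a pose out of reach is approached as far as the arm can. A call with a gripper value outside its range is refused whole. "jaw" is the opening, from -1 (shut) to 1 (fully open), set as the call begins (left out, the last holds). The fingers move at their own pace and stop on an object; "squeeze" is the grip in N (left out, the last holds). Time passes only in rows, so rows that do not move let the fingers close. It gives the time, the measured TCP pose, the force, the opening and the grip force at its end, in the units of the state.
- observe(): the state, without advancing time (a new reading comes with each control period).
- read_camera(name): name is "side" or "top"; returns a dict with "img" (400x640x3 uint8, red, green, blue), "depth" (400x640 float32, m along the optical axis (not along the pixel's ray), 0 where there is no reading), "fx", "fy", "cx", "cy" (pixels), "world_from_camera" (4x4, takes a point from camera to world coordinates). Camera axes: x right, y up, looking along -z (the intrinsics and any distortion apply to the point x, -y, -z); pixel columns grow to the right and rows downward; lengths in m; the calibration is good to about 2 mm. A picture is of the moment at which its call begins.
- hand_in(): hands the job in; it is judged then, once.
The state is a dict: "time": time; "qpos": joint angles; "qvel": joint speeds; "joint_efforts": joint torques, N m; "tool_pos": TCP position; "tool_rot": TCP orientation; "contact_force": force on the tool from outside, world axes, zero at the start; "torque": the same for the moment, N m; "opening": finger opening in m; "grip_force": force on a finger pad.
Only numpy, scipy, OpenCV 4.12 (cv2) and the standard library are available. Lean on these libraries where they do the work, as an engineer would, in place of code of your own. Each camera call takes 0.05 s, during which the arm holds its last target. There are 200 camera calls.

## Working session

There is one attempt and no reset: what is moved stays moved. The work goes in short steps, Python scripts to look and compute and a tool call to move; the robot and the scene stay as the last step left them, time stands still between calls to the robot, and variables do not carry over. Pictures are saved under pics/ and viewed, at most 14 in all, crops included, and the job is handed in when it is done.

Besides the shell and the picture viewer there is one more tool, called as name(argument=value, ...) on one line, values as JSON. arm_command: Moves the arm, as the interface text tells. Its arguments: {"type":"object","properties":{"xyz":{"type":"array","items":{"type":"array","items":{"type":"number"}}},"spin":{"type":"array","items":{"type":"number"}},"jaw":{"type":"number"},"squeeze":{"type":"number"}},"required":["xyz","spin"]}

```bash
mkdir -p pics
python3 - <<'E'
from cell import *
import cv2
s=observe(); print({k:s[k] for k in('time','tool_pos','tool_rot','opening','contact_force')})
for n in('top','side'):
    c=read_camera(n); cv2.imwrite(f'pics/{n}0.png',c['img'][:,:,::-1]); print(n,c['fx'],c['cx'],c['cy'],c['world_from_camera'],{k for k in c})
E
```

```text
{'time': 0.0, 'tool_pos': array([0.13121538, 0.50819871, 0.40404582]), 'tool_rot': array([-3.14007025e+00, -2.43300329e-04,  2.88880895e+00]), 'opening': 0.0916238460233987, 'contact_force': array([ 0.076102  , -0.49898722,  0.42862192])}
top 449.32112094975145 320.00159621304596 195.07667800210726 [[ 0.00404197  0.9926129  -0.12125717  0.41740473]
 [-0.99998946  0.00427637  0.00167289 -0.01440111]
 [ 0.00217907  0.12124913  0.99261972  1.12630129]
 [ 0.          0.          0.          1.        ]] {'cx', 'img', 'cy', 'world_from_camera', 'depth', 'fy', 'fx'}
side 435.99261024875176 319.6225817517047 199.0228514502626 [[-0.72076731  0.53736889 -0.4378689   0.14558149]
 [-0.69317382 -0.56069816  0.45291018  0.41118959]
 [-0.00213245  0.6299621   0.77662295  0.714287  ]
 [ 0.          0.          0.          1.        ]] {'cx', 'img', 'cy', 'world_from_camera', 'depth', 'fy', 'fx'}
```

View pics/top0.png

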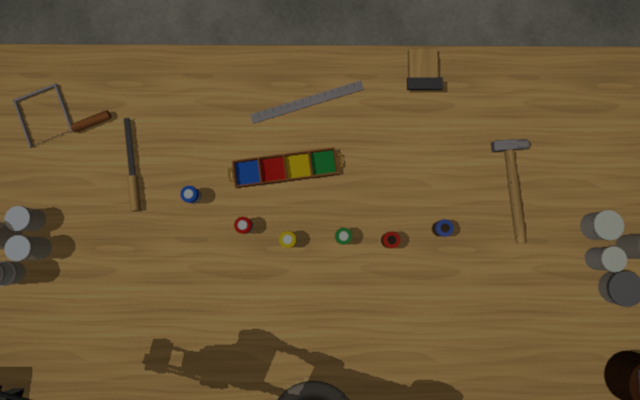

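View pics/side0.png

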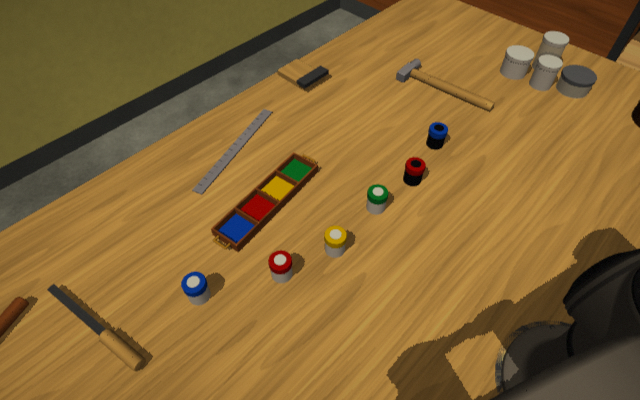

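The top view shows the caddy with its plates in the order blue (248,173), red (273,169), yellow (299,165), green (324,162). The white pots are blue (190,194), red (243,225), yellow (288,239) and green (344,236). The wax pots are red (391,240) and blue (444,228). The side view agrees.

```bash
cat > vis.py <<'E'
from cell import *
import cv2, numpy as np
H={'red':[(0,8),(172,180)],'yellow':[(22,34)],'green':[(45,85)],'blue':[(100,125)]}
SEED={'top':(100,340,170,500),'side':(110,300,170,460)}
def ray(c,u,v,z):
    d=np.array([(u-c['cx'])/c['fx'],-(v-c['cy'])/c['fy'],-1]); T=c['world_from_camera']
    d=T[:3,:3]@d; o=T[:3,3]; return o+d*(z-o[2])/d[2]
def blobs(n,amin=60):
    c=read_camera(n); hsv=cv2.cvtColor(c['img'],cv2.COLOR_RGB2HSV); out=[]
    r0,r1,c0,c1=SEED[n]
    for col,rs in H.items():
        m=np.zeros(hsv.shape[:2],np.uint8)
        for a,b in rs: m|=cv2.inRange(hsv,(a,150 if col!='yellow' else 190,50),(b,255,255))
        k=np.zeros_like(m); k[r0:r1,c0:c1]=m[r0:r1,c0:c1]
        cs,_=cv2.findContours(k,cv2.RETR_EXTERNAL,cv2.CHAIN_APPROX_NONE)
        for q in cs:
            A=cv2.contourArea(q)
            if A<amin: continue
            M=cv2.moments(q); u,v=M['m10']/M['m00'],M['m01']/M['m00']
            dz=c['depth'][int(v),int(u)]
            d=np.array([(u-c['cx'])/c['fx'],-(v-c['cy'])/c['fy'],-1,1/dz if dz else 1])*dz
            w=c['world_from_camera']@d
            out.append((col,A,u,v,w[:3],ray(c,u,v,.008),ray(c,u,v,.048),cv2.minAreaRect(q)))
    return c,out
E
python3 - <<'E'
from vis import *
np.set_printoptions(precision=4,suppress=True)
for n in('top','side'):
    for b in blobs(n)[1]: print(n,b[0],b[1],round(b[2]),round(b[3]),'dep',b[4],'z8',b[5][:2],'z48',b[6][:2],[round(x,1) for x in b[7][1]])
E
```

```text
top red 210.5 391 239 dep [ 0.443  -0.1856  0.0497] z8 [ 0.444  -0.1922] z48 [ 0.443  -0.1859] [15.0, 17.0]
top red 207.5 243 225 dep [0.4764 0.1679 0.0545] z8 [0.4789 0.1758] z48 [0.4767 0.169 ] [16.8, 16.1]
top red 496.0 272 169 dep [0.6202 0.1041 0.0098] z8 [0.6205 0.1043] z48 [0.6132 0.1   ] [23.2, 23.3]
top yellow 204.0 287 239 dep [0.443  0.0614 0.0505] z8 [0.444  0.0644] z48 [0.4431 0.0616] [16.0, 16.0]
top yellow 475.5 298 165 dep [0.6292 0.0404 0.0087] z8 [0.6293 0.0404] z48 [0.6217 0.0384] [22.6, 23.1]
top green 396.5 323 162 dep [ 0.639  -0.0245  0.0073] z8 [ 0.6389 -0.0245] z48 [ 0.6309 -0.0242] [21.4, 21.2]
top blue 188.5 189 194 dep [0.5508 0.2998 0.0507] z8 [0.5561 0.3123] z48 [0.5511 0.3006] [15.0, 16.0]
top blue 421.0 247 172 dep [0.6119 0.1685 0.0077] z8 [0.6119 0.1685] z48 [0.6049 0.1619] [21.3, 21.7]
side red 414.5 280 262 dep [0.4726 0.174  0.0486] z8 [0.4926 0.1596] z48 [0.473  0.1738] [22.0, 23.0]
side red 491.0 257 207 dep [0.6247 0.1012 0.004 ] z8 [0.622  0.1029] z48 [0.595  0.1204] [22.6, 27.6]
side red 277.5 415 166 dep [ 0.4383 -0.179   0.0483] z8 [ 0.456  -0.2147] z48 [ 0.4384 -0.1793] [18.0, 20.0]
side yellow 368.0 335 236 dep [0.439  0.067  0.0488] z8 [0.457  0.0459] z48 [0.4394 0.0666] [21.0, 22.0]
side yellow 392.5 277 188 dep [0.6325 0.0375 0.005 ] z8 [0.6305 0.0391] z48 [0.603  0.0602] [20.5, 25.5]
side green 283.0 377 194 dep [ 0.4473 -0.0649  0.0499] z8 [ 0.4663 -0.0949] z48 [ 0.4481 -0.0663] [18.0, 19.0]
side green 340.0 296 170 dep [ 0.6413 -0.0265  0.0054] z8 [ 0.6395 -0.0249] z48 [ 0.6116 -0.0002] [19.1, 23.3]
side blue 436.0 194 284 dep [0.547  0.3045 0.0479] z8 [0.571  0.2981] z48 [0.5469 0.3045] [22.8, 24.6]
side blue 503.0 236 228 dep [0.6147 0.1665 0.0059] z8 [0.6134 0.1672] z48 [0.5869 0.181 ] [21.2, 28.3]
side blue 218.5 438 130 dep [ 0.4666 -0.3039  0.049 ] z8 [ 0.4863 -0.348 ] z48 [ 0.467 -0.305] [15.0, 18.0]
```

```bash
cat >> vis.py <<'E'
def spots(n):
    c=read_camera(n); hsv=cv2.cvtColor(c['img'],cv2.COLOR_RGB2HSV); out=[]
    r0,r1,c0,c1=SEED[n]; m=np.zeros(hsv.shape[:2],np.uint8)
    m[r0:r1,c0:c1]=cv2.inRange(hsv,(0,0,110),(180,75,255))[r0:r1,c0:c1]
    cs,_=cv2.findContours(m,cv2.RETR_EXTERNAL,cv2.CHAIN_APPROX_NONE)
    for q in cs:
        A=cv2.contourArea(q)
        if 15<A<250:
            M=cv2.moments(q); u,v=M['m10']/M['m00'],M['m01']/M['m00']
            out.append((A,u,v,c['depth'][int(v),int(u)],ray(c,u,v,.051),c['img'][int(v),int(u)]))
    return out
E
python3 - <<'E'
from vis import *
np.set_printoptions(precision=4,suppress=True)
for n in('top','side'):
    for b in spots(n): print(n,b[0],round(b[1],1),round(b[2],1),b[4][:2],b[5])
E
```

```text
top 55.0 287.0 238.9 [0.4432 0.0621] [127 131 125]
top 52.5 343.1 235.6 [ 0.4516 -0.0717] [128 130 124]
top 58.0 242.0 224.6 [0.4769 0.17  ] [128 131 127]
top 56.5 187.9 193.3 [0.5517 0.3023] [128 131 127]
side 106.5 192.8 281.3 [0.5503 0.3034] [182 176 155]
side 74.5 278.6 277.8 [0.4499 0.1978] [126 116 101]
side 79.5 279.6 259.4 [0.4755 0.1718] [186 179 159]
side 97.5 331.9 251.4 [0.4202 0.0959] [128 117 103]
side 62.0 335.1 233.8 [0.4419 0.0641] [183 178 156]
side 103.5 373.7 208.2 [ 0.4286 -0.0312] [128 117 101]
side 62.0 377.5 191.0 [ 0.4507 -0.07  ] [183 178 157]
```

arm_command(xyz=[[28, -13.6, 0], [28, -13.6, 0], [28, -13.6, 0], [28, -13.6, 0], [28, -13.6, 0], [28, -13.6, 0], [28, -13.6, 0], [28, -13.6, 0], [28, -13.6, -10], [28, -13.6, -10], [28, -13.6, -10], [28, -13.6, -10], [28, -13.6, -10], [28, -13.6, -10], [28, -14.6, -10], [0, 0, -10], [0, 0, -10], [0, 0, 0], [0, 0, 0]], spin=[-4.5, -4.5, -4.5, -4.5, -4.5, -4.5, -4.5, -4.5, -4.5, -4.5, -4.5, -4.5, -4.5, -4.5, -4.5, 0, 0, 0, 0], jaw=1, squeeze=15)

```text
time: 2.2
tool_pos: [0.5505, 0.304, 0.3149]
tool_rot: [-3.141, -0.0, 1.712]
contact_force: [0.9, -0.1, 0.5]
opening: 0.0918
grip_force: 0.0
```

arm_command(xyz=[[0.5, -1, -20], [0, 0, -20], [0, 0, -20], [0, 0, -20], [0, 0, -20], [0, 0, -12], [0, 0, -5], [0, 0, 0], [0, 0, 0]], spin=[0, 0, 0, 0, 0, 0, 0, 0, 0])

```text
time: 3.1
tool_pos: [0.5521, 0.3026, 0.1988]
tool_rot: [3.14, -0.0, 1.711]
contact_force: [-0.4, 0.4, -0.1]
opening: 0.0921
grip_force: 0.0
```

arm_command(xyz=[[0, 0, 0], [0, 0, 0], [0, 0, 0], [0, 0, 0], [0, 0, 0], [0, 0, 0], [0, 0, 0], [0, 0, 0]], spin=[0, 0, 0, 0, 0, 0, 0, 0], jaw=-1, squeeze=15)

```text
time: 3.9
tool_pos: [0.5518, 0.3023, 0.1977]
tool_rot: [3.142, 0.0, 1.711]
contact_force: [-0.1, 0.6, -0.3]
opening: 0.0414
grip_force: 15.0
```

arm_command(xyz=[[0, 0, 10], [0, 0, 20], [0, 0, 20], [10, -22, 0], [10, -23, 0], [10, -23, 0], [10, -23, 0], [10, -23, 0], [10.5, -21.7, 0], [0, 0, 0], [0, 0, -15], [0, 0, -10], [0, 0, 0], [0, 0, 0]], spin=[0, 0, 0, 0, 0, 0, 0, 0, 0, 0, 0, 0, 0, 0])

```text
time: 5.3
tool_pos: [0.6121, 0.1671, 0.2228]
tool_rot: [-3.141, -0.0, 1.711]
contact_force: [-0.6, -0.2, -0.8]
opening: 0.0418
grip_force: 15.0
```

Run:
```python
from vis import *
c=read_camera('side'); im=c['img'][120:270,180:360,::-1]; cv2.imwrite('pics/s1.png',cv2.resize(im,None,fx=4,fy=4))
```

```text
(no output)
```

View pics/s1.png

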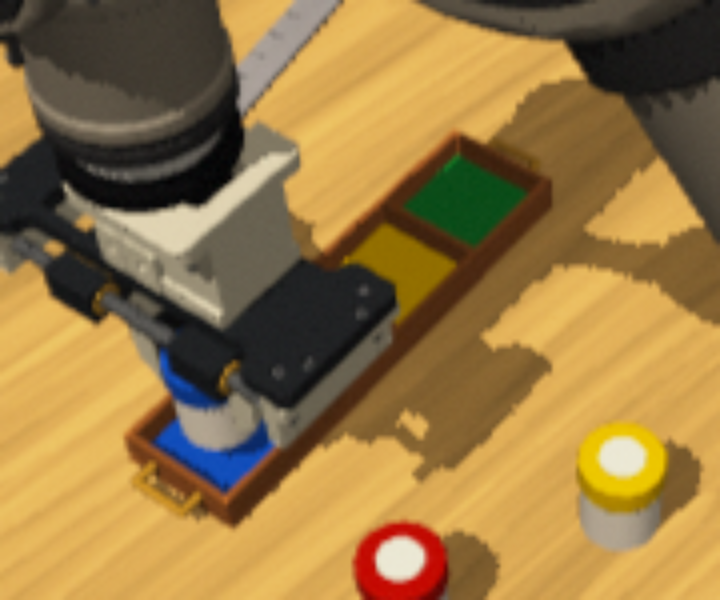

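The blue pot (crop about 215,410) is held upright over the blue bay, and the fingers are across the caddy. I'll lower it now.

arm_command(xyz=[[0, 0, -6], [0, 0, -5], [0, 0, -3], [0, 0, -2], [0, 0, -1], [0, 0, 0], [0, 0, 0]], spin=[0, 0, 0, 0, 0, 0, 0])

```text
time: 6.05
tool_pos: [0.6124, 0.1666, 0.2058]
tool_rot: [3.141, 0.0, 1.711]
contact_force: [0.1, -0.0, -1.4]
opening: 0.042
grip_force: 15.0
```

arm_command(xyz=[[0, 0, 0], [0, 0, 0], [0, 0, 0], [0, 0, 0], [0, 0, 0], [0, 0, 5], [0, 0, 15], [0, 0, 25], [0, 0, 25], [-20, 1, 0], [-30, 1, 0], [-30, 1, 0], [-30, 1, 0], [-26.4, 0.4, 0], [0, 0, 0], [0, 0, 0]], spin=[0, 0, 0, 0, 0, 0, 0, 0, 0, 0, 0, 0, 0, 0, 0, 0], jaw=1)

```text
time: 7.65
tool_pos: [0.4762, 0.1712, 0.2772]
tool_rot: [3.139, -0.0, 1.711]
contact_force: [0.3, -0.3, 0.8]
opening: 0.0917
grip_force: 0.0
```

Run:
```python
from vis import *
np.set_printoptions(precision=4,suppress=True)
for n in('top','side'):
    for b in spots(n): print(n,b[0],round(b[1],1),round(b[2],1),b[4][:2],b[5])
```

```text
top 122.5 215.9 242.6 [0.4338 0.231 ] [140 134 119]
top 19.5 343.8 238.1 [ 0.4458 -0.0733] [142 145 138]
top 58.5 244.3 168.1 [0.6139 0.1679] [141 145 138]
side 107.5 280.9 277.3 [0.4478 0.1944] [155 144 126]
side 80.5 279.6 259.3 [0.4756 0.1718] [222 216 192]
side 53.0 301.9 258.7 [0.4481 0.1437] [133 123 100]
side 19.0 340.0 252.1 [0.4088 0.087 ] [111 102  88]
side 50.5 335.7 233.8 [0.441  0.0633] [134 124 107]
side 128.0 234.4 231.1 [0.5804 0.1885] [156 144 126]
side 34.5 246.9 225.9 [0.5727 0.1649] [138 128 105]
side 33.5 380.0 209.5 [ 0.4179 -0.0372] [113 103  90]
side 18.0 216.9 203.6 [0.6557 0.1708] [146 132 103]
side 54.0 377.9 191.3 [ 0.4498 -0.07  ] [134 123 107]
side 71.0 257.8 173.2 [0.6589 0.0632] [84 76 63]
```

Blue is placed well. Next is red.

arm_command(xyz=[[0, 0, -20], [0, 0, -20], [0, 0, -20], [0, 0, -12], [0, 0, -6], [0, 0, 0], [0, 0, 0]], spin=[0, 0, 0, 0, 0, 0, 0])

```text
time: 8.45
tool_pos: [0.4764, 0.1711, 0.1983]
tool_rot: [3.14, -0.0, 1.711]
contact_force: [0.4, 0.8, -0.0]
opening: 0.0919
grip_force: 0.0
```

arm_command(xyz=[[0, 0, 0], [0, 0, 0], [0, 0, 0], [0, 0, 0], [0, 0, 0], [0, 0, 0], [0, 0, 0], [0, 0, 0]], spin=[0, 0, 0, 0, 0, 0, 0, 0], jaw=-1)

```text
time: 9.25
tool_pos: [0.476, 0.171, 0.1978]
tool_rot: [3.141, -0.0, 1.711]
contact_force: [0.1, -0.1, 0.2]
opening: 0.0418
grip_force: 15.0
```

arm_command(xyz=[[0, 0, 10], [0, 0, 20], [0, 0, 20], [0, 0, 20], [24, -11, 0], [24, -11, 0], [24, -11, 0], [24, -11, 0], [24, -11, 0], [25.2, -12.7, 0], [0, 0, 0], [0, 0, -20], [0, 0, -20], [0, 0, -10], [0, 0, 0], [0, 0, 0]], spin=[0, 0, 0, 0, 0, 0, 0, 0, 0, 0, 0, 0, 0, 0, 0, 0])

```text
time: 10.85
tool_pos: [0.6211, 0.1036, 0.2185]
tool_rot: [3.141, 0.0, 1.711]
contact_force: [1.2, 0.1, -1.2]
opening: 0.042
grip_force: 15.0
```

Lower it to 206, release, then go to yellow (442.5, 63).

arm_command(xyz=[[0, 0, -5], [0, 0, -4], [0, 0, -2], [0, 0, -1], [0, 0, 0], [0, 0, 0]], spin=[0, 0, 0, 0, 0, 0])

```text
time: 11.45
tool_pos: [0.6212, 0.1033, 0.2058]
tool_rot: [3.141, 0.0, 1.711]
contact_force: [-0.0, -0.2, 0.1]
opening: 0.0419
grip_force: 15.0
```

arm_command(xyz=[[0, 0, 0], [0, 0, 0], [0, 0, 0], [0, 0, 0], [0, 0, 0], [0, 0, 5], [0, 0, 15], [0, 0, 25], [0, 0, 25], [-30, -7, 0], [-30, -7, 0], [-30, -7, 0], [-30, -7, 0], [-30, -7, 0], [-28.5, -5.5, 0], [0, 0, 0], [0, 0, 0]], spin=[0, 0, 0, 0, 0, 0, 0, 0, 0, 0, 0, 0, 0, 0, 0, 0, 0], jaw=1)

```text
time: 13.15
tool_pos: [0.443, 0.0628, 0.2771]
tool_rot: [3.138, 0.0, 1.71]
contact_force: [0.1, 0.2, 0.3]
opening: 0.0915
grip_force: 0.0
```

arm_command(xyz=[[0, 0, -20], [0, 0, -20], [0, 0, -20], [0, 0, -12], [0, 0, -6], [0, 0, 0], [0, 0, 0]], spin=[0, 0, 0, 0, 0, 0, 0])

```text
time: 13.85
tool_pos: [0.4433, 0.0629, 0.1982]
tool_rot: [3.14, 0.0, 1.711]
contact_force: [0.1, 0.2, -0.5]
opening: 0.0919
grip_force: 0.0
```

arm_command(xyz=[[0, 0, 0], [0, 0, 0], [0, 0, 0], [0, 0, 0], [0, 0, 0], [0, 0, 0], [0, 0, 0], [0, 0, 0]], spin=[0, 0, 0, 0, 0, 0, 0, 0], jaw=-1)

```text
time: 14.65
tool_pos: [0.4426, 0.0628, 0.1977]
tool_rot: [3.141, 0.0, 1.711]
contact_force: [1.1, -0.0, -0.1]
opening: 0.0417
grip_force: 15.0
```

arm_command(xyz=[[0, 0, 10], [0, 0, 20], [0, 0, 20], [0, 0, 20], [26, -3, 0], [27, -3, 0], [27, -3, 0], [27, -3, 0], [27, -3, 0], [27, -4, 0], [26.5, -3.9, 0], [0, 0, 0], [0, 0, -20], [0, 0, -20], [0, 0, -10], [0, 0, 0], [0, 0, 0]], spin=[0, 0, 0, 0, 0, 0, 0, 0, 0, 0, 0, 0, 0, 0, 0, 0, 0])

```text
time: 16.35
tool_pos: [0.6301, 0.04, 0.2185]
tool_rot: [3.141, 0.0, 1.711]
contact_force: [-0.3, 0.0, -0.3]
opening: 0.0415
grip_force: 15.0
```

Run:
```python
from vis import *
c=read_camera('side'); im=c['img'][120:270,180:380,::-1]; cv2.imwrite('pics/s2.png',cv2.resize(im,None,fx=3,fy=3))
```

```text
(no output)
```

View pics/s2.png

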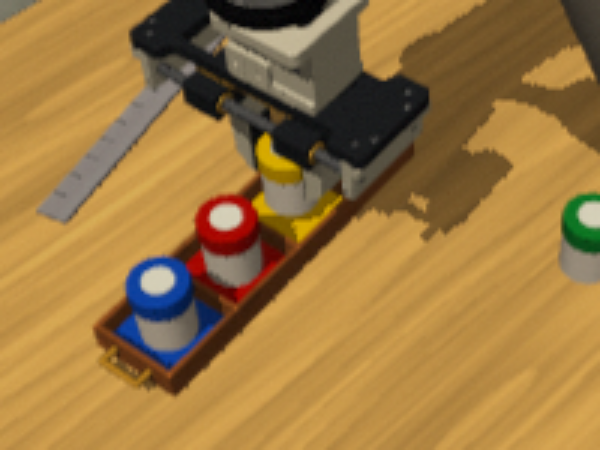

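Blue and red stand centred in their bays, and yellow is held upright over its own. I'll set it down and go to green.

arm_command(xyz=[[0, 0, -5], [0, 0, -4], [0, 0, -2], [0, 0, -1], [0, 0, 0], [0, 0, 0]], spin=[0, 0, 0, 0, 0, 0])

```text
time: 17.0
tool_pos: [0.6301, 0.0399, 0.2058]
tool_rot: [3.141, 0.0, 1.711]
contact_force: [-0.9, -0.1, 0.3]
opening: 0.0418
grip_force: 15.0
```

arm_command(xyz=[[0, 0, 0], [0, 0, 0], [0, 0, 0], [0, 0, 0], [0, 0, 0], [0, 0, 5], [0, 0, 15], [0, 0, 25], [0, 0, 25], [-30, -18, 0], [-30, -18, 0], [-30, -18, 0], [-30, -19, 0], [-30, -19, 0], [-29, -19, 0], [0, 0, 0], [0, 0, 0]], spin=[0, 0, 0, 0, 0, 0, 0, 0, 0, 0, 0, 0, 0, 0, 0, 0, 0], jaw=1)

```text
time: 18.7
tool_pos: [0.4513, -0.0715, 0.2771]
tool_rot: [3.139, 0.001, 1.709]
contact_force: [0.4, -0.4, 1.2]
opening: 0.0914
grip_force: 0.0
```

arm_command(xyz=[[0, 0, -20], [0, 0, -20], [0, 0, -20], [0, 0, -12], [0, 0, -6], [0, 0, 0], [0, 0, 0]], spin=[0, 0, 0, 0, 0, 0, 0])

```text
time: 19.4
tool_pos: [0.4517, -0.0709, 0.1982]
tool_rot: [3.14, 0.0, 1.711]
contact_force: [-0.2, 0.0, 0.6]
opening: 0.0916
grip_force: 0.0
```

arm_command(xyz=[[0, 0, 0], [0, 0, 0], [0, 0, 0], [0, 0, 0], [0, 0, 0], [0, 0, 0], [0, 0, 0], [0, 0, 0]], spin=[0, 0, 0, 0, 0, 0, 0, 0], jaw=-1)

```text
time: 20.2
tool_pos: [0.4511, -0.0711, 0.1978]
tool_rot: [3.141, 0.0, 1.711]
contact_force: [0.6, 0.1, 0.2]
opening: 0.0413
grip_force: 15.0
```

arm_command(xyz=[[0, 0, 10], [0, 0, 20], [0, 0, 20], [0, 0, 20], [26, 6, 0], [27, 7, 0], [27, 7, 0], [27, 7, 0], [27, 7, 0], [27, 7, 0], [26.8, 6.7, 0], [0, 0, 0], [0, 0, -20], [0, 0, -20], [0, 0, -10], [0, 0, 0], [0, 0, 0]], spin=[0, 0, 0, 0, 0, 0, 0, 0, 0, 0, 0, 0, 0, 0, 0, 0, 0])

```text
time: 21.9
tool_pos: [0.6389, -0.0235, 0.2185]
tool_rot: [3.141, 0.0, 1.711]
contact_force: [0.4, 0.1, -1.5]
opening: 0.042
grip_force: 15.0
```

arm_command(xyz=[[0, 0, -5], [0, 0, -4], [0, 0, -2], [0, 0, -1], [0, 0, 0], [0, 0, 0]], spin=[0, 0, 0, 0, 0, 0])

```text
time: 22.5
tool_pos: [0.639, -0.0234, 0.2058]
tool_rot: [3.141, 0.0, 1.711]
contact_force: [-0.0, -0.2, -0.1]
opening: 0.0413
grip_force: 15.0
```

arm_command(xyz=[[0, 0, 0], [0, 0, 0], [0, 0, 0], [0, 0, 0], [0, 0, 0], [0, 0, 5], [0, 0, 15], [0, 0, 25], [0, 0, 25], [-25, 0, 20], [-30, 0, 20], [-30, 0, 20], [-30, 0, 0], [-30, 0, 0], [-30, 0, 0], [0, 0, 0], [0, 0, 0]], spin=[0, 0, 0, 0, 0, 0, 0, 0, 0, 0, 0, 0, 0, 0, 0, 0, 0], jaw=1)

```text
time: 24.2
tool_pos: [0.4641, -0.0234, 0.3372]
tool_rot: [3.139, 0.001, 1.71]
contact_force: [-0.0, 0.9, -0.2]
opening: 0.0922
grip_force: 0.0
```

Run:
```python
from vis import *
np.set_printoptions(precision=4,suppress=True)
c=read_camera('side'); cv2.imwrite('pics/s3.png',c['img'][:,:,::-1])
c=read_camera('top'); cv2.imwrite('pics/t3.png',cv2.resize(c['img'][120:270,150:480,::-1],None,fx=2,fy=2))
for n in('top','side'):
    for b in spots(n): print(n,b[0],round(b[1],1),round(b[2],1),b[4][:2])
for b in blobs('side')[1]: print(b[0],b[1],b[2:4],b[6])
```

```text
top 120.5 316.2 249.1 [ 0.4194 -0.0078]
top 58.5 244.3 168.1 [0.6139 0.1679]
top 54.0 271.0 164.9 [0.6222 0.1032]
top 51.5 297.2 161.2 [0.6317 0.0397]
top 61.0 323.5 157.6 [ 0.6407 -0.0244]
side 102.0 233.5 231.5 [0.581  0.1902]
side 69.5 232.0 213.0 [0.6164 0.165 ]
side 87.0 255.8 209.3 [0.5905 0.1277]
side 49.0 254.7 191.9 [0.6253 0.1004]
side 85.5 276.0 189.4 [0.5996 0.0667]
side 42.0 275.5 172.4 [0.6341 0.0365]
side 93.0 294.8 170.8 [0.6087 0.0057]
side 57.5 386.2 172.3 [ 0.4697 -0.1218]
side 42.0 399.7 160.0 [ 0.4711 -0.169 ]
side 51.5 294.7 154.4 [ 0.6432 -0.0273]
side 40.5 331.8 144.8 [ 0.6058 -0.1035]
side 25.0 309.6 116.8 [ 0.7061 -0.136 ]
side 22.0 381.1 111.3 [ 0.5988 -0.2656]
side 176.0 177.0 120.4 [0.917  0.0835]
red 145.5 (258.29324169530355, 210.23482245131729) [0.5873 0.1245 0.048 ]
red 326.5 (255.31904032669726, 194.57172026544154) [0.6213 0.1027 0.048 ]
red 257.5 (415.4323624595469, 165.8828478964401) [ 0.4383 -0.1808  0.048 ]
yellow 289.5 (275.8606793321819, 175.104778353483) [0.6303 0.0393 0.048 ]
green 245.0 (294.8142857142857, 156.90544217687074) [ 0.6398 -0.0242  0.048 ]
blue 469.5 (233.38587149449768, 220.01419950301738) [0.6037 0.1726 0.048 ]
blue 195.5 (438.4083546462063, 129.94288150042624) [ 0.4669 -0.3074  0.048 ]
```

View pics/s3.png

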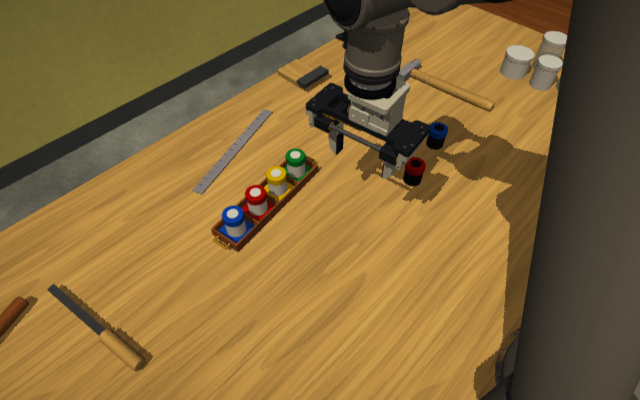

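View pics/t3.png

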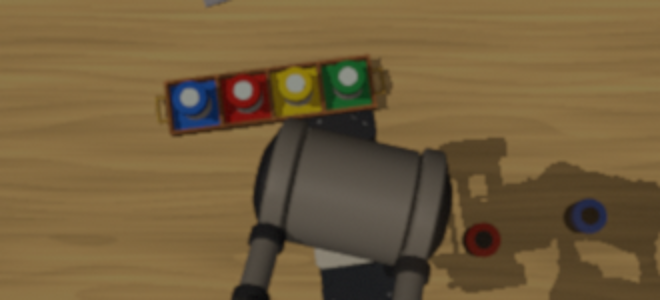

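All four white pots stand upright and centred in matching bays. In the side view these are at (232,213), (255,192), (275,172) and (295,154). The wax pots have not moved, at (415,166) and (438,130), and the gripper is clear.

```bash
python3 -c "
from cell import *
print(hand_in())"
```

```text
the job is handed in; nothing more can be done
None
```

All four stones pots stand upright in the bays matching their lids, the wax pots were left where they stood, and the job is handed in; the hand-in call returned no verdict.

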